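# Roll the capped duct to the cable-entry box

## Robot

A 7-joint arm with a two-finger parallel gripper is mounted at the origin on the work surface. World frame = base frame: x ahead of the robot, y to its left, z up, the work surface at z = 0. Lengths are in m, angles in rad, forces in N, time in s.
With the tool pointing down it reaches from about 0.425 to 0.875 m from the base axis. Payload 4.7 kg.
Tool frame: the origin (TCP) lies midway between the tips of the shut fingers; the grasp point (between the pads) lies 19 mm behind it; z points along the fingers, y is the direction in which the jaws open and shut (so a half turn about z gives the same grasp; the last joint's range is limited). The gripper opens to 87 mm and grips with 3 to 60 N. Pads are 19 mm wide; open, the fingers measure 117 mm over their backs; the gripper's body (75 mm by 190 mm) begins 51 mm behind the grasp point.
Start: joints at [-1.335, 0.321, -0.07, 1.45, 0.023, 1.371, -0.057], TCP at [0.143, 0.634, 0.223] pointing down, gripper open.
Joint ranges: [-2.86, 2.86], [-0.3, 2.09], [-1.38, 1.24], [0.06, 2.45], [-1.56, 4.7], [0.09, 2.05], [-2.69, 2.69]. Speed limits (rad/s): [2.57, 2.57, 3.14, 3.14, 3.14, 3.14, 3.14].

## Interface

Orientations are given as a rotation vector (axis times angle).
In Python, from bench import monitor, eyes, order gives the robot as it stands. The module is installed in compiled form; this text tells all that it offers.
- The arm moves only by the shell command python3 -m pendant 'ROWS' [FORCE]. ROWS is JSON, a list of rows, each a list of 3 entries, a list of its own where there are three numbers: the turn, a rotation vector about the tool's x, y, z in degrees, then the shift along the tool's x, y, z in m, then the gripper command: -1 is fully open, 1 is shut, values between are in proportion. In form: [[[rx, ry, rz], [tx, ty, tz], hand], ...]. A call has 1 to 8 rows; each row shifts and turns the commanded pose from where the row before left it, along the tool's axes as they then stand; what a row does not reach is not made up. A row lasts 1/8 s, in which the tool goes at most 62.5 mm and 10.7 degrees, less where a joint would pass 70% of its speed; a pose out of reach is approached as far as the arm can. A call is refused whole if a number of a shift passes 0.0625 or a number of a turn 10.7, either way. A call with a gripper value outside its range is refused whole. The fingers move at their own pace and stop on an object; FORCE is the grip in N (left out, the last holds). Time passes only in rows, so rows that do not move let the fingers close. It gives the time, the measured TCP pose, the force and the opening at its end, in the units of the state.
- monitor.get_state(): the state, without advancing time (a new reading comes with each control period).
- eyes.get_image(name): name is "scene" or "top"; returns a dict with "color" (384x512x3 uint8, red, green, blue), "range_z" (384x512 float32, m along the optical axis (not along the pixel's ray), 0 where there is no reading), "fx", "fy", "cx", "cy" (pixels), "world_to_cam" (4x4, takes a point from world to camera coordinates). Camera axes: x right, y up, looking along -z (the intrinsics and any distortion apply to the point x, -y, -z); pixel columns grow to the right and rows downward; lengths in m; the calibration is good to about 2 mm. A picture is of the moment at which its call begins.
- order.close_job(): hands the job in, once; it reports no verdict.
The state is a dict: "time": time; "joint_positions": joint angles; "qd": joint speeds; "joint_torque": joint torques, N m; "position": TCP position; "tool_rot": TCP orientation; "ft_force": force on the tool from outside, world axes, zero at the start; "torque": the same for the moment, N m; "grip_width": opening from 0.0 (shut) to 1.0 (fully open).
Only numpy, scipy, OpenCV 4.12 (cv2) and the standard library are available. Lean on these libraries where they do the work, as an engineer would, in place of code of your own. Each camera call takes 0.05 s, during which the arm holds its last target.

## Task

Roll the capped length of duct across the bench by pushing along its top with the fingertips, until it lies still in front of the opening of the cable-entry box, centred on it and pointing into it, ready to be slid in. Do not grip it or lift it, keep the fingertips to its upper half, and leave everything else on the bench where it is.

Things in the scene. Friction and masses are not known exactly. Their poses are not given: they have to be found in the camera images.
- duct: Closed smooth cylinder of grey plastic with black end caps, 100 mm diameter, 160 mm long, 0.3 to 0.65 kg. Origin at its centre, 50 mm above the bench; x runs along the cylinder, within 3 degrees of world x, so it rolls left or right; y and z turn with it (z up at the start, a white seam marks it). Fingertips grip it without slipping; let go at 0.2 m/s it rolls on about 80 mm and stops.
- bay (a point): Where the duct's centre belongs: 50 mm above the bench on the centre line of the box's opening, 140 mm in front of the box. x is that line, pointing into the opening, within 3 degrees of world x; a flat dark line on the bench marks it. Along the line 50 mm either way is as good. It starts 100 to 380 mm left or right of the duct, bench free between.
- entry_box: Cable-entry box fixed to the bench, white steel, 100 mm deep, 214 wide, 140 high, with a square opening 124 mm wide and 116 high at bench level, through from front to back, facing the robot. Origin on the bench below the bay point; axes as the bay's; the front face is at x = +140 mm.
- tester: bystander: yellow hand-held tester, 110 x 62 x 31 mm, origin at the centre of its underside
- remote: bystander: black remote control, 180 x 45 x 21 mm, origin at the centre of its underside
- screwdriver: bystander: screwdriver lying on the bench, about 200 mm long and 26 mm high
- tape: bystander: black ring of tape lying flat, 90 mm across, 20 mm high, origin at the centre of its underside
- jar: bystander: clear jar, 60 mm across, 75 mm high, origin at the centre of its underside
- sleeve: bystander: short grey tube standing upright, 60 mm across, 60 mm high, origin at the centre of its underside
- wall_outlet: bystander: white wall outlet box, 115 x 75 x 36 mm, origin at the centre of its underside
There are look-alikes about, which are no part of the job. What is shaped like the duct but orange or yellow is not meant.

How it is judged:
On the way:
1. the duct is rolling: it has turned more than 60 degrees about its axis while lying on the bench (angle between duct's own z axis and vertical above 1.05 rad and height (world z) of duct below 0.056 m), for 0.1 s.
At the end, for the whole second after the job is handed in: The duct lies on the bench at rest (slower than 5 mm/s), its centre within 10 mm of the opening's centre line, its axis within 0.15 rad (8.6 degrees) of that line, still in front of the box (centre between 80 mm nearer the robot and 60 mm nearer the box than the bay point) (y of duct in the frame of bay between -0.01 and 0.01 m and x of duct in the frame of bay between -0.08 and 0.06 m and angle between the x axis of duct and the x axis of bay, either way round below 0.15 rad and height (world z) of duct between 0.045 and 0.055 m and linear speed of duct below 0.005 m/s); the robot touches nothing.
It fails at once if the duct was lifted off the bench (height (world z) of duct above 0.06 m).
It fails at once if the duct was tipped up on its end (angle between duct's own x axis and vertical below 1.35 rad).
It fails at once if the duct was tipped up on its end (angle between duct's own x axis and vertical above 1.79 rad).
It fails at once if the fingers pushed the duct with their tips below its mid-height (contact force between the fingers and duct above 0.5 N and height (world z) of the grasp point below 0.06 m).
It fails at once if a bystander was moved more than 20 mm (distance of any of tester, remote, screwdriver, tape, jar, sleeve, wall_outlet from where it was at the start of the episode above 0.02 m).
It also fails if it takes over 64 s, if anything falls off the work surface, if the arm or the gripper's body presses on something with over 40 N, if the wrist force passes 120 N, or if a joint passes its speed limit or range.

## Working session

There is one attempt and no reset: what is moved stays moved. The work goes in short steps, Python scripts to look and compute and a shell command to move; the robot and the scene stay as the last step left them, time stands still between calls to the robot, and variables do not carry over. Pictures are saved under pics/ and viewed, and the job is handed in when it is done.

```bash
mkdir -p pics; ls
python3 - <<'E'
from bench import monitor, eyes, order
import cv2,numpy as np
s=monitor.get_state(); print({k:np.round(v,3).tolist() for k,v in s.items()})
for n in("scene","top"):
    i=eyes.get_image(n); cv2.imwrite(f"pics/{n}0.png",cv2.cvtColor(i["color"],cv2.COLOR_RGB2BGR))
    np.savez(f"{n}0.npz",**i)
    print(n,[k for k in i],i["fx"],i["fy"],i["cx"],i["cy"],np.round(i["world_to_cam"],3).tolist())
E
```

```text
pics
{'time': 0.0, 'joint_positions': [-1.335, 0.322, -0.07, 1.452, 0.023, 1.371, -0.057], 'qd': [0.002, -0.001, 0.001, 0.002, -0.0, 0.002, 0.001], 'joint_torque': [-0.0, -49.128, -0.404, -31.253, -0.064, 0.044, 0.0], 'position': [0.143, 0.634, 0.221], 'tool_rot': [-0.348, -3.122, 0.003], 'ft_force': [0.366, 0.411, 0.248], 'torque': [0.003, -0.047, -0.02], 'grip_width': 1.003}
scene ['color', 'range_z', 'fx', 'fy', 'cx', 'cy', 'world_to_cam'] 432.6375549750337 432.6375549750337 248.57395239421888 195.7694125434579 [[-0.496, 0.868, 0.0, 0.24], [-0.465, -0.266, 0.845, 0.168], [0.733, 0.419, 0.535, -1.843], [0.0, 0.0, 0.0, 1.0]]
top ['color', 'range_z', 'fx', 'fy', 'cx', 'cy', 'world_to_cam'] 452.0757960281098 452.0757960281098 248.88341960263494 192.28139874965055 [[-0.002, -1.0, 0.021, -0.001], [0.984, 0.002, 0.179, -0.486], [-0.179, 0.021, 0.984, -1.382], [0.0, 0.0, 0.0, 1.0]]
```

View pics/scene0.png

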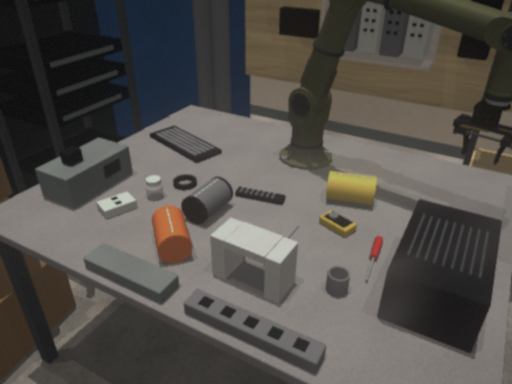

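View pics/top0.png

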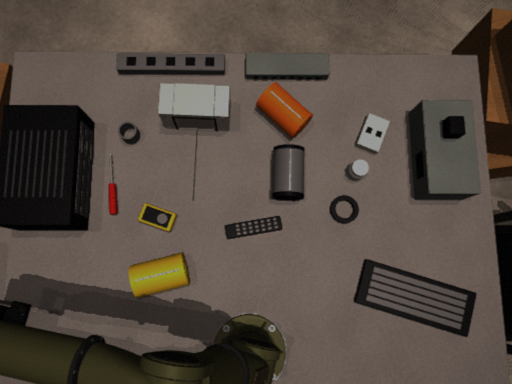

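The top view shows the grey duct at about (288,172), the box at (195,107) and its dark line from (197,130) to (194,200). The duct therefore has to roll left in the picture, which is +y. The remote at (253,228) and the tape at (344,209) are nearby. Next I'll measure them.

```bash
cat > h.py <<'E'
import numpy as np,cv2
def cloud(i):
    h,w=i["range_z"].shape; u,v=np.meshgrid(np.arange(w),np.arange(h)); d=i["range_z"]
    p=np.stack([(u-i["cx"])/i["fx"]*d,-(v-i["cy"])/i["fy"]*d,-d],-1)
    T=np.linalg.inv(i["world_to_cam"]); return p@T[:3,:3].T+T[:3,3]
def ray(i,uv,z):
    uv=np.atleast_2d(np.array(uv,float)); T=np.linalg.inv(i["world_to_cam"])
    d=np.stack([(uv[:,0]-i["cx"])/i["fx"],-(uv[:,1]-i["cy"])/i["fy"],-np.ones(len(uv))],-1)@T[:3,:3].T
    return T[:3,3]+d*((z-T[2,3])/d[:,2:])
def duct(P,m,r=0.05):
    # points on duct: fit axis y=a+b(x-xm) from circle: z=h+sqrt(r^2-(y-yc)^2)
    from scipy.optimize import least_squares
    Q=P[m]
    f=lambda p: np.hypot((Q[:,1]-p[0]-p[1]*(Q[:,0]-Q[:,0].mean())),Q[:,2]-p[2])-r
    s=least_squares(f,[Q[:,1].mean(),0,.05],loss='soft_l1',f_scale=.003)
    xl=np.percentile(Q[:,0],[1,50,99]); return s.x,xl,Q[:,0].mean(),np.abs(s.fun).mean()
E
python3 - <<'E'
from h import *
i=dict(np.load("top0.npz")); P=cloud(i); c=i["color"].astype(int)
print("bench z",np.median(P[225:260,290:330,2]))
box=(slice(130,215),slice(262,316))
m=np.zeros(P.shape[:2],bool); m[box]=True; m&=(P[...,2]>.05)&(P[...,2]<.13)
n,l,st,ce=cv2.connectedComponentsWithStats(m.astype(np.uint8)); print(st,ce)
k=1+np.argmax(st[1:,4]); print(duct(P,l==k))
# line
g=c.sum(2); L=[]
for v in range(140,196,3):
    row=g[v,188:204]; bg=np.median(row); w=np.clip(bg-row-15,0,None)
    if w.sum()>0: L.append([188+(w*np.arange(16)).sum()/w.sum(),v])
W=ray(i,L,0); print(np.round(W[:,:2],4).tolist()); print(np.polyfit(W[:,0],W[:,1],1))
# box top
mb=(P[...,2]>.125)&(P[...,2]<.155); mb[:70]=0;mb[135:]=0; mb[:,:150]=0; mb[:,240:]=0
Q=P[mb]; print(len(Q),np.median(Q[:,2]),cv2.minAreaRect(Q[:,:2].astype(np.float32)),np.percentile(Q[:,0],[1,99]))
# everything else tall in corridor
for nm,(u,v) in dict(remote=(253,228),tester=(157,218),yel=(160,275),orange=(285,110),jar=(358,170),tape=(344,209),sleeve=(130,133),sd=(113,200)).items(): print(nm,np.round(P[v,u],3))
E
python3 - <<'E'
import cv2
a=cv2.imread('pics/top0.png')[80:250,110:390]; cv2.imwrite('pics/c0.png',cv2.resize(a,None,fx=2.8,fy=2.8,interpolation=2))
E
```

```text
bench z -0.001669345573920289
[[     0      0    512    384 194880]
 [   285    130     15      7     60]
 [   272    144     32     55   1668]] [[255.21204844 191.68757184]
 [291.45       131.9       ]
 [287.84952038 171.72901679]]
(array([-0.12341263, -0.03472426,  0.0478713 ]), array([0.46592285, 0.54248532, 0.62676156]), np.float64(0.5431705962182574), np.float64(0.0025294116478691187))
[[0.6698, 0.1728], [0.6595, 0.1723], [0.6492, 0.1733], [0.639, 0.1743], [0.6287, 0.1749], [0.6185, 0.1747], [0.6084, 0.1749], [0.5982, 0.1748], [0.5881, 0.1759], [0.578, 0.176], [0.5679, 0.1768], [0.5578, 0.1767], [0.5478, 0.1769], [0.5378, 0.1777], [0.5278, 0.1781], [0.5178, 0.1783], [0.5079, 0.1789], [0.498, 0.1792], [0.4881, 0.179]]
[-0.03695394  0.19744756]
2265 0.13841939754426513 ((0.7550390362739563, 0.17043276131153107), (0.21436932682991028, 0.10546956956386566), 87.04019165039062) [0.70359328 0.80557835]
remote [ 0.375 -0.014  0.022]
tester [0.405 0.287 0.036]
yel [0.23  0.261 0.096]
orange [ 0.739 -0.113  0.099]
jar [ 0.553 -0.342  0.072]
tape [ 0.44  -0.311 -0.004]
sleeve [0.231 0.029 1.446]
sd [0.464 0.429 0.024]
```

View pics/c0.png

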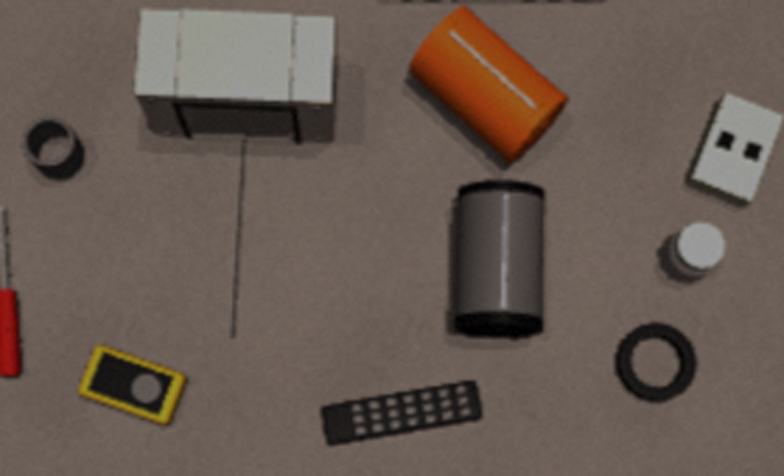

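Here is what I measured:
- **Duct:** centre about (0.546, -0.123), slope -0.035.
- **Target line:** y = 0.1974 - 0.037x, so the duct has to roll about +0.30 m.
- **Box:** front face at x ≈ 0.704, so the bay is at x ≈ 0.564.

I'll move in with the fingers spread along the duct's axis (tool x along the roll direction) and use stroke-by-stroke pushes over the top.

```bash
cat >> h.py <<'E'
from scipy.spatial.transform import Rotation as Ro
def plan(way,yaw_to=None,n_yaw=0,start=None,step=.058):
    """way: world waypoints; prints rows (turn deg z, shift tool). yaw angle of tool x in world."""
    from bench import monitor
    s=monitor.get_state(); p=np.array(s["position"]) if start is None else np.array(start); R=Ro.from_rotvec(s["tool_rot"])
    pts=[]
    q=p
    for w in way:
        w=np.array(w); n=max(1,int(np.ceil(np.linalg.norm(w-q)/step)))
        pts+= [q+(w-q)*(k+1)/n for k in range(n)]; q=w
    x=R.as_matrix()[:,0]; y0=np.degrees(np.arctan2(x[1],x[0])); d=0 if yaw_to is None else (yaw_to-y0+180)%360-180
    n_yaw=n_yaw or len(pts); print("yaw now",y0,"turn tool z",-d, "tilt z",R.as_matrix()[:,2])
    q=p; Rn=R
    for k,w in enumerate(pts):
        a=-d/n_yaw if k<n_yaw else 0
        t=Rn.inv().apply(w-q); q=w
        Rn=Rn*Ro.from_rotvec([0,0,a],degrees=True)
        print(f"[[0,0,{a:.1f}],[{t[0]:.3f},{t[1]:.3f},{t[2]:.3f}],0]",np.round(w,3))
E
python3 - <<'E'
from h import *
i=dict(np.load("top0.npz")); P=cloud(i)
print("black machine",np.median(P[120:210,30:75,2]),P[110:225,85,:2].max(0))
plan([[.143,.62,.30],[.36,.52,.30],[.54,.30,.28],[.56,.05,.25],[.552,-.19,.20]],88)
E
```

```text
black machine 0.15884809964036795 [0.77029038 0.54551828]
yaw now 167.29625819586255 turn tool z 79.29625819586255 tilt z [-2.80905628e-04 -1.66788444e-03 -9.99998570e-01]
[[0,0,3.6],[-0.002,-0.007,-0.039],0] [0.143 0.627 0.261]
[[0,0,3.6],[-0.002,-0.007,-0.039],0] [0.143 0.62  0.3  ]
[[0,0,3.6],[-0.048,-0.004,0.000],0] [0.186 0.6   0.3  ]
[[0,0,3.6],[-0.048,-0.001,0.000],0] [0.23 0.58 0.3 ]
[[0,0,3.6],[-0.048,0.002,0.000],0] [0.273 0.56  0.3  ]
[[0,0,3.6],[-0.048,0.005,0.000],0] [0.317 0.54  0.3  ]
[[0,0,3.6],[-0.047,0.008,0.000],0] [0.36 0.52 0.3 ]
[[0,0,3.6],[-0.055,-0.013,0.004],0] [0.396 0.476 0.296]
[[0,0,3.6],[-0.056,-0.009,0.004],0] [0.432 0.432 0.292]
[[0,0,3.6],[-0.057,-0.006,0.004],0] [0.468 0.388 0.288]
[[0,0,3.6],[-0.057,-0.002,0.004],0] [0.504 0.344 0.284]
[[0,0,3.6],[-0.057,0.002,0.004],0] [0.54 0.3  0.28]
[[0,0,3.6],[-0.044,-0.025,0.006],0] [0.544 0.25  0.274]
[[0,0,3.6],[-0.045,-0.022,0.006],0] [0.548 0.2   0.268]
[[0,0,3.6],[-0.046,-0.019,0.006],0] [0.552 0.15  0.262]
[[0,0,3.6],[-0.048,-0.016,0.006],0] [0.556 0.1   0.256]
[[0,0,3.6],[-0.048,-0.013,0.006],0] [0.56 0.05 0.25]
[[0,0,3.6],[-0.046,-0.015,0.010],0] [0.558 0.002 0.24 ]
[[0,0,3.6],[-0.047,-0.012,0.010],0] [ 0.557 -0.046  0.23 ]
[[0,0,3.6],[-0.047,-0.009,0.010],0] [ 0.555 -0.094  0.22 ]
[[0,0,3.6],[-0.048,-0.006,0.010],0] [ 0.554 -0.142  0.21 ]
[[0,0,3.6],[-0.048,-0.003,0.010],0] [ 0.552 -0.19   0.2  ]
```

```bash
python3 -m pendant '[[[0,0,3.6],[-0.002,-0.007,-0.039],0],[[0,0,3.6],[-0.002,-0.007,-0.039],0],[[0,0,3.6],[-0.048,-0.004,0],0],[[0,0,3.6],[-0.048,-0.001,0],0],[[0,0,3.6],[-0.048,0.002,0],0],[[0,0,3.6],[-0.048,0.005,0],0],[[0,0,3.6],[-0.047,0.008,0],0],[[0,0,3.6],[-0.055,-0.013,0.004],0]]'
python3 -m pendant '[[[0,0,3.6],[-0.056,-0.009,0.004],0],[[0,0,3.6],[-0.057,-0.006,0.004],0],[[0,0,3.6],[-0.057,-0.002,0.004],0],[[0,0,3.6],[-0.057,0.002,0.004],0],[[0,0,3.6],[-0.044,-0.025,0.006],0],[[0,0,3.6],[-0.045,-0.022,0.006],0],[[0,0,3.6],[-0.046,-0.019,0.006],0]]'
python3 - <<'E'
from h import *
plan([[.56,.05,.25],[.552,-.19,.20]],88)
E
```

```text
time: 1.1
position: [0.398, 0.4751, 0.2955]
tool_rot: [-1.114, -2.937, 0.001]
ft_force: [0.6, -0.6, -1.0]
grip_width: 0.502
time: 1.98
position: [0.553, 0.1468, 0.2619]
tool_rot: [-1.73, -2.622, 0.001]
ft_force: [0.6, 0.9, -0.1]
grip_width: 0.502
yaw now 113.16287112300428 turn tool z 25.162871123004265 tilt z [-5.88808906e-04 -1.56400916e-04 -9.99999814e-01]
[[0,0,3.6],[-0.046,-0.016,0.006],0] [0.556 0.098 0.256]
[[0,0,3.6],[-0.047,-0.013,0.006],0] [0.56 0.05 0.25]
[[0,0,3.6],[-0.046,-0.015,0.010],0] [0.558 0.002 0.24 ]
[[0,0,3.6],[-0.047,-0.012,0.010],0] [ 0.557 -0.046  0.23 ]
[[0,0,3.6],[-0.047,-0.009,0.010],0] [ 0.555 -0.094  0.22 ]
[[0,0,3.6],[-0.048,-0.006,0.010],0] [ 0.554 -0.142  0.21 ]
[[0,0,3.6],[-0.048,-0.003,0.010],0] [ 0.552 -0.19   0.2  ]
```

```bash
python3 -m pendant '[[[0,0,3.6],[-0.046,-0.016,0.006],0],[[0,0,3.6],[-0.047,-0.013,0.006],0],[[0,0,3.6],[-0.046,-0.015,0.010],0],[[0,0,3.6],[-0.047,-0.013,0.010],0],[[0,0,3.6],[-0.047,-0.011,0.010],0],[[0,0,3.6],[-0.048,-0.008,0.010],0],[[0,0,3.6],[-0.048,-0.005,0.010],0],[[0,0,0],[0,0,0],0]]'
python3 - <<'E'
from h import *
from bench import eyes
i=eyes.get_image("scene"); np.savez("s1.npz",**i); cv2.imwrite("pics/s1.png",cv2.cvtColor(i["color"],cv2.COLOR_RGB2BGR))
plan([[.545,-.19,.15]],88)
# duct seen by scene cam
P=cloud(i); m=np.zeros(P.shape[:2],bool); m[170:230,175:240]=1
m&=(P[...,2]>.045)&(P[...,2]<.12)&(P[...,0]<.64)&(P[...,1]>-.2)&(P[...,1]<-.05)
print(m.sum(),duct(P,m))
E
```

```text
time: 2.98
position: [0.543, -0.1956, 0.1996]
tool_rot: [-2.267, -2.174, 0.005]
ft_force: [0.3, 0.9, -0.9]
grip_width: 0.497
yaw now 87.85638940658781 turn tool z -0.14361059341217697 tilt z [-1.49199378e-03 -1.56679101e-04 -9.99998875e-01]
[[0,0,-0.1],[0.002,0.001,0.050],0] [ 0.545 -0.19   0.15 ]
1210 (array([-0.12496375, -0.04106242,  0.04808449]), array([0.47184127, 0.57667536, 0.63421181]), np.float64(0.5698701602988662), np.float64(0.004972587827474946))
```

View pics/s1.png

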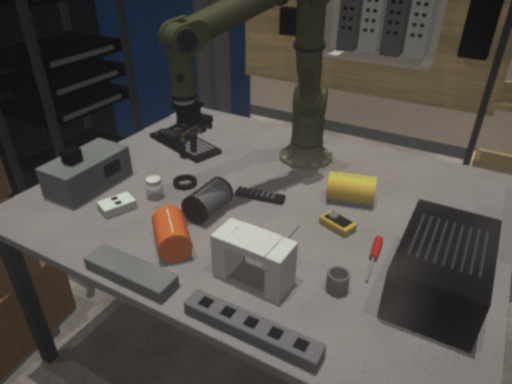

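The gripper is above and behind the duct (190,140), and the scene camera agrees with y = -0.124. Next I'll descend behind the duct and touch its upper back.

```bash
python3 - <<'E'
import numpy as np
R=.05; 
th=np.radians(np.linspace(-45,0,9)); y=R*(th+np.sin(th)); z=R*np.cos(th)
print([(round(a,4),round(-b,4)) for a,b in zip(np.diff(y),np.diff(z))])
E
python3 -m pendant '[[[0,0,0],[0,0,0.055],0],[[0,0,0],[0,0,0.055],0],[[0,0,0],[0.018,0.002,0.003],0],[[0,0,0],[0.007,0,0],0],[[0,0,0],[0.004,0,0],0],[[0,0,0],[0,0,0],0]]'
```

```text
[(np.float64(0.0085), np.float64(-0.0033)), (np.float64(0.0088), np.float64(-0.0029)), (np.float64(0.0091), np.float64(-0.0025)), (np.float64(0.0093), np.float64(-0.0021)), (np.float64(0.0095), np.float64(-0.0017)), (np.float64(0.0097), np.float64(-0.0012)), (np.float64(0.0098), np.float64(-0.0007)), (np.float64(0.0098), np.float64(-0.0002))]
time: 3.78
position: [0.5498, -0.161, 0.0894]
tool_rot: [2.255, 2.184, 0.004]
ft_force: [0.5, -0.0, 0.1]
grip_width: 0.498
```

```bash
python3 -m pendant '[[[0,0,0],[0.009,0,-0.002],0],[[0,0,0],[0.009,0,-0.002],0],[[0,0,0],[0.009,0,-0.0015],0],[[0,0,0],[0,0,0],0]]'
cat > look.py <<'E'
import sys
from h import *
from bench import eyes,monitor
i=eyes.get_image("scene"); cv2.imwrite(f"pics/{sys.argv[1]}s.png",cv2.cvtColor(i["color"],cv2.COLOR_RGB2BGR)[90:320,120:420])
Sx=cloud(i); t=eyes.get_image("top"); cv2.imwrite(f"pics/{sys.argv[1]}t.png",cv2.resize(cv2.cvtColor(t["color"],cv2.COLOR_RGB2BGR)[80:250,110:390],None,fx=2.8,fy=2.8))
np.savez(f"{sys.argv[1]}t.npz",**t)
s=monitor.get_state(); print("t",s["time"],"tcp",np.round(s["position"],4),"F",np.round(s["ft_force"],1))
y0=float(sys.argv[2])
for n,P in(("scene",Sx),("top",cloud(t))):
    x,y,z=P[...,0],P[...,1],P[...,2]
    m=(x>.43)&(x<.645)&(abs(y-y0)<.07)&(z>.02)&(z<.107)
    if m.sum()<50: print(n,"few"); continue
    p,xl,xm,e=duct(P,m)
    # refine with inliers
    d=np.abs(np.hypot(y-p[0]-p[1]*(x-xm),z-p[2])-.05); m&=d<.006; p,xl,xm,e=duct(P,m)
    xc=.5*(xl[0]+xl[2]); yc=p[0]+p[1]*(xc-xm); print(n,m.sum(),"xc %.3f yc %.4f slope %.3f z %.3f xl %s err %.4f line y %.4f"%(xc,yc,p[1],p[2],np.round(xl,3),e,.19745-.03695*xc))
E
python3 look.py a -.11
```

```text
time: 4.28
position: [0.5495, -0.1332, 0.0931]
tool_rot: [-2.256, -2.186, -0.001]
ft_force: [0.1, 0.1, -0.1]
grip_width: 0.502
t 4.375 tcp [ 0.5492 -0.1345  0.093 ] F [-0.6 -0.1 -0.5]
scene 458 xc 0.554 yc -0.0640 slope 0.168 z 0.049 xl [0.474 0.568 0.634] err 0.0023 line y 0.1770
top 773 xc 0.550 yc -0.0664 slope -0.020 z 0.048 xl [0.472 0.569 0.629] err 0.0020 line y 0.1771
```

View pics/as.png

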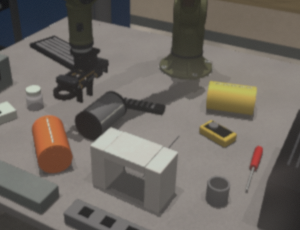

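The duct is rolling ahead of the tip, its centre now near y = -0.065. I'll let it settle before measuring again.

```bash
python3 -m pendant '[[[0,0,0],[0,0,0],0],[[0,0,0],[0,0,0],0],[[0,0,0],[0,0,0],0],[[0,0,0],[0,0,0],0]]'; python3 look.py b -.06;python3 look.py c -.06
```

```text
time: 4.88
position: [0.5492, -0.1346, 0.093]
tool_rot: [-2.258, -2.184, -0.0]
ft_force: [-0.1, -1.3, -1.0]
grip_width: 0.502
t 4.975 tcp [ 0.5493 -0.1345  0.0931] F [-0.3  0.1 -0.6]
scene 1096 xc 0.555 yc -0.0564 slope -0.037 z 0.049 xl [0.476 0.56  0.634] err 0.0015 line y 0.1769
top 1363 xc 0.550 yc -0.0553 slope -0.032 z 0.048 xl [0.471 0.558 0.629] err 0.0018 line y 0.1771
t 5.075 tcp [ 0.5492 -0.1345  0.093 ] F [0.4 0.2 0.3]
scene 1106 xc 0.555 yc -0.0565 slope -0.033 z 0.049 xl [0.474 0.56  0.635] err 0.0015 line y 0.1770
top 1359 xc 0.550 yc -0.0554 slope -0.034 z 0.048 xl [0.472 0.559 0.629] err 0.0017 line y 0.1771
```

View pics/ct.png

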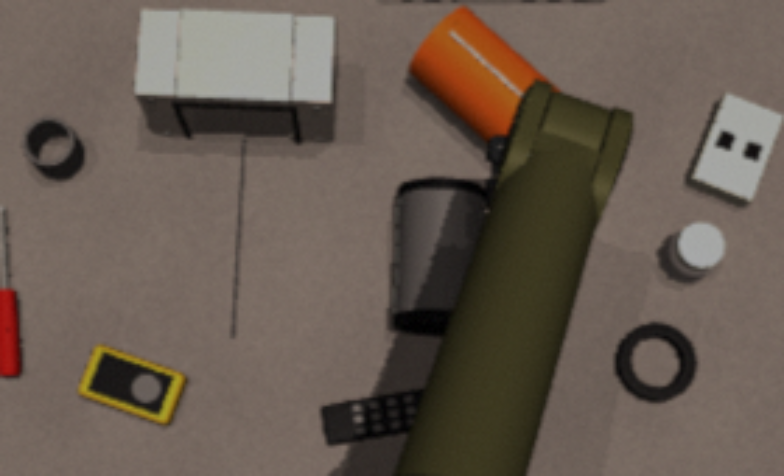

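The duct now rests at y ≈ -0.056, axis parallel to the line, with 0.233 m left to go. I'll do another stroke.

```bash
python3 -m pendant '[[[0,0,0],[0.02,0,0],0],[[0,0,0],[0.012,0,0],0],[[0,0,0],[0.008,0,-0.001],0],[[0,0,0],[0.012,0,-0.001],0],[[0,0,0],[0.014,0,-0.001],0],[[0,0,0],[0.015,0,-0.001],0],[[0,0,0],[0.016,0,0],0]]'; python3 look.py d -.0; python3 -m pendant '[[[0,0,0],[0,0,-0.02],0],[[0,0,0],[0,0,0],0],[[0,0,0],[0,0,0],0],[[0,0,0],[0,0,0],0],[[0,0,0],[0,0,0],0],[[0,0,0],[0,0,0],0]]'; python3 look.py e 0.02
```

```text
time: 5.95
position: [0.5528, -0.0377, 0.1001]
tool_rot: [-2.259, -2.183, -0.002]
ft_force: [-7.3, -0.2, 19.6]
grip_width: 0.502
t 6.05 tcp [ 0.5528 -0.0349  0.1001] F [-7.4  0.8 18.8]
scene 995 xc 0.554 yc -0.0294 slope -0.030 z 0.049 xl [0.473 0.558 0.635] err 0.0015 line y 0.1770
top 65 xc 0.591 yc -0.0292 slope -0.047 z 0.052 xl [0.55  0.599 0.633] err 0.0007 line y 0.1756
time: 6.8
position: [0.5523, -0.0376, 0.1167]
tool_rot: [-2.258, -2.184, 0.001]
ft_force: [-0.1, 0.6, 0.3]
grip_width: 0.496
t 6.9 tcp [ 0.5524 -0.0376  0.1169] F [0.  0.2 0.5]
scene 979 xc 0.555 yc -0.0301 slope -0.039 z 0.049 xl [0.475 0.555 0.635] err 0.0015 line y 0.1769
top 87 xc 0.577 yc -0.0307 slope -0.040 z 0.050 xl [0.522 0.598 0.632] err 0.0009 line y 0.1761
```

Here the tip sticks to the top (19 N down), and the duct moves half the tip's travel and stops when lifted. That control is good, so I'll do fuller over-the-top strokes from now on.

```bash
python3 -m pendant '[[[0,0,0],[-0.031,0,0],0],[[0,0,0],[0,0,0.024],0],[[0,0,0],[0.012,0,-0.002],0],[[0,0,0],[0.014,0,-0.0015],0],[[0,0,0],[0.014,0,-0.001],0],[[0,0,0],[0.014,0,-0.0005],0],[[0,0,0],[0.013,0,0],0],[[0,0,0],[0.012,0,0],0]]'; python3 look.py f -.0; python3 -m pendant '[[[0,0,0],[0.012,0,0],0],[[0,0,0],[0.014,0,0.0005],0],[[0,0,0],[0.013,0,0.0015],0],[[0,0,0],[0.012,0,0.002],0],[[0,0,0],[0.008,0,0.0015],0],[[0,0,0],[0,0,-0.03],0],[[0,0,0],[0,0,0],0],[[0,0,0],[0,0,0],0]]'; python3 look.py g 0.04
```

```text
time: 7.9
position: [0.554, 0.0133, 0.1003]
tool_rot: [-2.255, -2.186, -0.003]
ft_force: [-4.7, 0.9, 9.8]
grip_width: 0.497
t 8.0 tcp [0.5541 0.0149 0.1003] F [-5.1 -0.5  9.8]
scene 993 xc 0.556 yc 0.0127 slope -0.024 z 0.049 xl [0.476 0.565 0.637] err 0.0016 line y 0.1769
top few
time: 9.0
position: [0.5558, 0.0706, 0.1226]
tool_rot: [-2.256, -2.186, -0.001]
ft_force: [0.0, -0.3, 0.1]
grip_width: 0.499
t 9.1 tcp [0.5553 0.0699 0.1218] F [ 0.6 -0.3 -0.5]
scene 958 xc 0.558 yc 0.0468 slope -0.033 z 0.049 xl [0.478 0.568 0.637] err 0.0014 line y 0.1768
top 333 xc 0.552 yc 0.0486 slope -0.036 z 0.049 xl [0.473 0.567 0.632] err 0.0014 line y 0.1770
```

That was a 77 mm stroke; the duct is at 0.0475. I'll repeat it.

```bash
python3 -m pendant '[[[0,0,0],[-0.031,0,0],0],[[0,0,0],[-0.03,0,0],0],[[0,0,0],[0,0,0.029],0],[[0,0,0],[0.012,0,-0.002],0],[[0,0,0],[0.014,0,-0.0015],0],[[0,0,0],[0.014,0,-0.001],0],[[0,0,0],[0.014,0,-0.0005],0],[[0,0,0],[0.013,0,0],0]]';  python3 -m pendant '[[[0,0,0],[0.012,0,0],0],[[0,0,0],[0.012,0,0],0],[[0,0,0],[0.013,0,0.0005],0],[[0,0,0],[0.012,0,0.001],0],[[0,0,0],[0.008,0,0.001],0],[[0,0,0],[0,0,-0.03],0],[[0,0,0],[0,0,0],0],[[0,0,0],[0,0,0],0]]'; python3 look.py i 0.12
```

```text
time: 10.1
position: [0.556, 0.0783, 0.1003]
tool_rot: [-2.255, -2.186, -0.002]
ft_force: [-2.9, -0.2, 8.1]
grip_width: 0.498
time: 11.1
position: [0.5578, 0.1335, 0.126]
tool_rot: [-2.256, -2.186, -0.001]
ft_force: [-0.0, 0.1, -0.0]
grip_width: 0.5
t 11.2 tcp [0.5574 0.1327 0.1253] F [ 0.   0.2 -0.4]
scene 998 xc 0.560 yc 0.1179 slope -0.035 z 0.049 xl [0.481 0.568 0.639] err 0.0013 line y 0.1768
top 432 xc 0.556 yc 0.1197 slope -0.035 z 0.049 xl [0.476 0.575 0.635] err 0.0015 line y 0.1769
```

View pics/it.png

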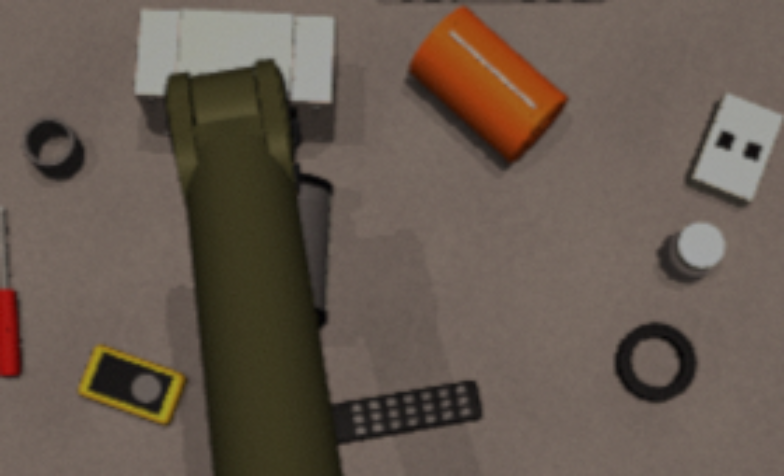

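The duct is at y ≈ 0.119, arm above it, bystanders untouched; 58 mm remain. I'll make a shorter stroke, holding contact at its end so I can measure.

```bash
python3 -m pendant '[[[0,0,0],[-0.026,0,0],0],[[0,0,0],[-0.026,0,0],0],[[0,0,0],[0,0,0.0325],0],[[0,0,0],[0.012,0,-0.002],0],[[0,0,0],[0.014,0,-0.0015],0],[[0,0,0],[0.014,0,-0.001],0],[[0,0,0],[0.014,0,-0.0005],0],[[0,0,0],[0.013,0,0],0]]';  python3 -m pendant '[[[0,0,0],[0.011,0,0],0],[[0,0,0],[0.008,0,0],0],[[0,0,0],[0.004,0,0],0],[[0,0,0],[0,0,0],0]]'; python3 look.py j 0.17
```

```text
time: 12.2
position: [0.5585, 0.1505, 0.1003]
tool_rot: [-2.255, -2.186, -0.003]
ft_force: [-2.7, -0.8, 6.6]
grip_width: 0.5
time: 12.7
position: [0.5594, 0.1737, 0.1003]
tool_rot: [-2.254, -2.187, -0.004]
ft_force: [-2.5, -0.6, 7.3]
grip_width: 0.497
t 12.8 tcp [0.5593 0.1732 0.1003] F [-2.7  0.1  7.2]
scene 974 xc 0.562 yc 0.1671 slope -0.035 z 0.049 xl [0.483 0.575 0.642] err 0.0013 line y 0.1767
top 427 xc 0.556 yc 0.1686 slope -0.035 z 0.049 xl [0.477 0.573 0.635] err 0.0014 line y 0.1769
```

```bash
python3 -m pendant '[[[0,0,0],[0.005,0,0],0],[[0,0,0],[0.006,0,0],0],[[0,0,0],[0.005,0,0],0],[[0,0,0],[0.002,0,0],0],[[0,0,0],[0,0,0],0],[[0,0,0],[0,0,0],0]]'; python3 look.py k 0.177
```

```text
time: 13.55
position: [0.56, 0.1904, 0.0998]
tool_rot: [-2.256, -2.186, -0.003]
ft_force: [-1.6, 0.4, 6.4]
grip_width: 0.501
t 13.65 tcp [0.56   0.1904 0.0998] F [-1.1  1.2  5.6]
scene 908 xc 0.562 yc 0.1754 slope -0.036 z 0.049 xl [0.482 0.58  0.642] err 0.0013 line y 0.1767
top 610 xc 0.557 yc 0.1771 slope -0.039 z 0.049 xl [0.477 0.568 0.637] err 0.0017 line y 0.1769
```

It's on the line within about 1.5 mm. I'll lift straight off, move aside and check with an unobstructed view.

```bash
python3 -m pendant '[[[0,0,0],[0,0,-0.004],0],[[0,0,0],[0,0,-0.02],0],[[0,0,0],[0,0,-0.05],0],[[0,0,0],[0,0,-0.05],0],[[0,0,0],[-0.05,0,0],0],[[0,0,0],[-0.06,0,0],0],[[0,0,0],[-0.06,0,0],0],[[0,0,0],[-0.06,0,0],0]]'; python3 -m pendant '[[[0,0,0],[-0.06,0,0],0],[[0,0,0],[-0.05,0,0],0],[[0,0,0],[0,0,0],0],[[0,0,0],[0,0,0],0],[[0,0,0],[0,0,0],0],[[0,0,0],[0,0,0],0],[[0,0,0],[0,0,0],0]]'; python3 look.py l 0.177; python3 look.py m 0.177
python3 - <<'E'
from h import *
a=np.load("top0.npz"); b=np.load("mt.npz")
d=np.abs(a["color"].astype(int)-b["color"]).sum(2)
for nm,(u,v) in dict(remote=(253,228),tester=(157,218),outlet=(373,133),jar=(358,170),tape=(344,209),sleeve=(130,133),sd=(113,200)).items(): print(nm,d[v-14:v+15,u-14:u+15].mean())
E
```

```text
time: 14.65
position: [0.5523, -0.0434, 0.224]
tool_rot: [2.257, 2.184, 0.003]
ft_force: [0.2, 0.7, 0.1]
grip_width: 0.501
time: 15.52
position: [0.5488, -0.1507, 0.2226]
tool_rot: [-2.256, -2.186, -0.0]
ft_force: [-0.2, -0.4, 0.2]
grip_width: 0.501
t 15.625 tcp [ 0.5487 -0.1511  0.2225] F [-0.6  0.3  0.2]
scene 1148 xc 0.561 yc 0.1753 slope -0.035 z 0.049 xl [0.481 0.564 0.642] err 0.0012 line y 0.1767
top 1606 xc 0.558 yc 0.1763 slope -0.038 z 0.048 xl [0.478 0.556 0.637] err 0.0017 line y 0.1768
t 15.725 tcp [ 0.5487 -0.1514  0.2225] F [0.3 0.4 0.7]
scene 1145 xc 0.561 yc 0.1751 slope -0.035 z 0.049 xl [0.482 0.565 0.641] err 0.0012 line y 0.1767
top 1620 xc 0.558 yc 0.1762 slope -0.034 z 0.048 xl [0.478 0.556 0.637] err 0.0017 line y 0.1768
remote 98.17717003567182
tester 26.23424494649227
outlet 43.645659928656364
jar 33.410225921522
tape 13.215219976218787
sleeve 27.733650416171226
sd 31.049940546967896
```

View pics/mt.png

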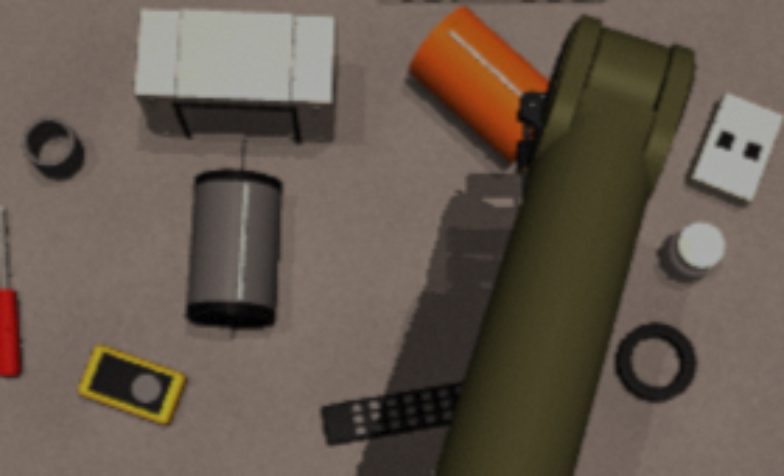

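The top view shows the duct lying centred on the line in front of the opening (235,248), with the line's ends visible at (243,150) and (233,332). The bystanders are where they were; the difference at the remote is the arm and its shadow. Both cameras agree, so I'm handing in.

```bash
python3 -c "
from bench import order; print(order.close_job())"
```

```text
the job is handed in; nothing more can be done
None
```

I rolled the duct about 0.30 m to the left with five fingertip strokes along its top. It now lies still on the opening's centre line, and I handed the job in at about 15.7 s (no verdict is reported).

**Final position:**

| Check | Top camera | Scene camera | Limit |
|---|---|---|---|
| Offset from the centre line | 0.6 mm | 1.6 mm | 10 mm |
| Angle to the line | under 0.005 rad | under 0.005 rad | 0.15 rad |
| Along the line (x of duct centre; bay at about 0.564) | 0.558 | 0.561 | 80 mm short to 60 mm past |

- **At rest:** two looks 0.1 s apart agreed to about 0.2 mm. The robot was clear of everything, with the tool at 0.22 m height.
- **Pushing:** on the first stroke the duct ran ahead of the tip, coasted and came to rest by itself 68 mm on. The later strokes kept contact; the most force I read was about 20 N, and the tips stayed 85 mm or more above the bench.
- **Bystanders:** they look unmoved in the final top view, though the arm partly hid the remote. The image-difference check was highest there, which I put down to the arm and its shadow; I did not re-measure each position.

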